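# Balance the toy seesaw on its stand

### The job

The display seesaw has come off its stand. Pick up its plank and lay it square across the narrow top of the stand at the plank's balance point, sliding weight on top, so that it stays level by itself and touches nothing else. Do not knock over or shift the cork sanding block, the turned jar or the round tower.

Things in the scene. Friction and masses are not known exactly. Their poses are not given: they have to be found in the camera images.
- plank_mid (a point): Seesaw plank: pale wooden bar 190 mm long (x), 44 wide (y), 20 thick (z, up), dark groove line on top. Starts flat on the table, weight on top. The point is its middle (half-way along, across and up). A steel weight rides on its top towards the +x end, so it does not balance at its middle. Bar alone about 0.12 kg, up to a tenth more or less.
- rider (a joint): Sliding steel weight on the plank: its centre is 0.030 m + this value from the plank's middle, towards +x (value 0 to 0.048 m). Block 26 x 30 x 14 mm with a round stud, 28 mm high in all, 0.12 kg; so stiff (8 N) that it stays put when carried. Plank with weight balances about half-way between the plank's middle and the weight's centre.
- stand: Seesaw stand, pale wood, fixed. Origin: centre of its underside, on the table. Foot 110 x 74 x 14 mm (x, y, z); a narrow upright ends in a flat top 18 mm along x, 30 mm along y, 70 mm above the table, centred. The plank's length goes along the stand's x, either way round, its balance point over the 18 mm top. Fingers on the plank's sides pass beside the top.
- sander_mid (a point): Cork sanding block, 65 x 39 mm, 28 mm high, loose on the table between the plank and the stand; the point is its centre. Not to be disturbed.
- jar_mid (a point): Turned wooden jar with knobbed lid, 47 mm across, 73 mm high, loose, standing behind; the point is its centre. Not to be disturbed.
- tower_mid (a point): Round toy tower with a conical roof, 50 mm across, 106 mm high, loose, standing at the right; the point is its centre. Not to be disturbed.

How it is judged:
At the end, for the whole second after the job is handed in: The plank lies on the stand's top and nothing else, weight side up, level within 4 degrees, its middle 74 to 86 mm above the table and within 60 mm of the stand's centre, its length within 20 degrees of the stand's x axis, carried by the stand (angle between plank_mid's own z axis and vertical below 0.07 rad and height (world z) of plank_mid between 0.074 and 0.086 m and horizontal distance between plank_mid and stand below 0.06 m and angle between the x axis of plank_mid and the x axis of stand, either way round below 0.35 rad and contact force between stand and anything else above 1.8 N); the robot touches nothing.
It fails at once if the sanding block is knocked over or shifted more than 30 mm (distance of sander_mid from where it was at the start of the episode above 0.03 m or angle between sander_mid's own z axis and vertical above 0.5 rad).
It fails at once if the jar is knocked over or shifted more than 30 mm (distance of jar_mid from where it was at the start of the episode above 0.03 m or angle between jar_mid's own z axis and vertical above 0.5 rad).
It fails at once if the tower is knocked over or shifted more than 30 mm (distance of tower_mid from where it was at the start of the episode above 0.03 m or angle between tower_mid's own z axis and vertical above 0.5 rad).
It also fails if it takes over 38 s, if anything falls off the work surface, if the arm or the gripper's body presses on something with over 40 N, if the wrist force passes 120 N, or if a joint passes its speed limit or range.

### The arm

A 7-joint arm with a two-finger parallel gripper is mounted at the origin on a cart in front of the work surface, level with it; the furniture and walls round the work are solid. World frame = base frame: x ahead of the robot, y to its left, z up, the work surface at z = 0. Lengths are in m, angles in rad, forces in N, time in s.
With the tool pointing down it reaches from about 0.4 to 0.9 m from the base axis. Payload 5.6 kg.
Tool frame: the origin (TCP) lies midway between the tips of the shut fingers; the grasp point (between the pads) lies 19 mm behind it; z points along the fingers, y is the line along which they close (so a half turn about z gives the same grasp; the last joint's range is limited). The gripper opens to 92 mm and grips with 3 to 60 N. Pads are 20 mm wide; open, the fingers measure 128 mm over their backs; the gripper's body (75 mm by 189 mm) begins 69 mm behind the grasp point.
Start: joints at [-1.307, 0.468, -0.012, 1.603, 0.006, 1.071, -0.056], TCP at [0.196, 0.62, 0.215] pointing down, gripper open.
Joint ranges: [-2.53, 2.53], [-0.31, 2.02], [-1.57, 1.55], [0.28, 2.44], [-1.29, 4.43], [0.15, 1.84], [-2.92, 2.92]. Speed limits (rad/s): [2.57, 2.57, 3.14, 3.14, 3.14, 3.14, 3.14].

### API

Orientations are given as a unit quaternion [x, y, z, w].
In Python, from rig import * gives the robot as it stands.
- The arm moves only by the tool move_arm, never from a script. Its argument "moves" is a list of rows, each a list of 3 entries, a list of its own where there are three numbers: the shift along the tool's x, y, z scaled (see below), then the turn, a rotation vector about the tool's x, y, z scaled (see below), then the gripper's target within -1 to 1 (shut at 1, half-way at 0, fully open at -1). A call has 1 to 12 rows; each row is the pose to reach, as a shift and turn from the pose commanded when the call began, along the tool's axes at that moment, turning the shorter way round; what a row does not reach only later rows make up. The controller multiplies each number of a shift by 0.25 m and each number of a turn by 360 degrees. A row lasts 1/8 s, in which the tool goes at most 62.5 mm and 10.7 degrees, less where a joint would pass 70% of its speed; a pose out of reach is approached as far as the arm can. A call with a number of a shift or a turn outside -1 to 1 is refused whole. A call with a gripper value outside its range is refused whole. The fingers move at their own pace and stop on an object; "newtons" is the grip in N (left out, the last holds). Time passes only in rows, so rows that repeat a pose let the fingers close. It gives the time, the measured TCP pose, the force, the opening and the grip force at its end, in the units of the state.
- observe(): the state, without advancing time (a new reading comes with each control period).
- grab_frame(name): name is "side" or "top"; returns (picture, depth): 400x640x3 uint8, red, green, blue; 400x640 float32, m along the optical axis (not along the pixel's ray), 0 where there is no reading.
- calibration(name): a dict with "fx", "fy", "cx", "cy" (pixels), "R" (3x3) and "t" (3): a world point X has camera coordinates R X + t. Camera axes: x right, y down, z forward; pixel columns grow to the right and rows downward; lengths in m; the calibration is good to about 2 mm. A picture is of the moment at which its call begins. calibration takes no time and is no camera call.
- job_done(): hands the job in; it is judged then, once.
The state is a dict: "t": time; "qpos": joint angles; "qvel": joint speeds; "tau": joint torques, N m; "position": TCP position; "tcp_rot": TCP orientation; "contact_force": force on the tool from outside, world axes, zero at the start; "moment": the same for the moment, N m; "opening": opening from 0.0 (shut) to 1.0 (fully open); "grasp_force": force on a finger pad.
Only numpy, scipy, OpenCV 4.12 (cv2) and the standard library are available. Lean on these libraries where they do the work, as an engineer would, in place of code of your own. Each camera call takes 0.05 s, during which the arm holds its last target. There are 200 camera calls.

## Working session

There is one attempt and no reset: what is moved stays moved. The work goes in short steps, Python scripts to look and compute and a tool call to move; the robot and the scene stay as the last step left them, time stands still between calls to the robot, and variables do not carry over. Pictures are saved under pics/ and viewed, at most 10 in all, crops included, and the job is handed in when it is done.

Besides the shell and the picture viewer there is one more tool, called after "Request:" as name(argument=value, ...), one argument or row to a line, values as JSON. move_arm: Moves the arm, as the interface text tells. Shifts and turns lie within -1 to 1; 1 stands for 0.25 m of shift or 360 degrees of turn. Its arguments: {"type":"object","properties":{"moves":{"type":"array"},"newtons":{"type":"number"}},"required":["moves"]}

```bash
mkdir -p pics; cat > h.py <<'E'
from rig import *
import numpy as np, cv2
def cloud(n,d):
    c=calibration(n); v,u=np.mgrid[0:400,0:640]
    P=np.stack([(u-c['cx'])/c['fx']*d,(v-c['cy'])/c['fy']*d,d],-1)
    return (P-np.array(c['t']))@np.array(c['R'])   # R^T(P-t)
E
python3 - <<'E'
from h import *
for n in('top','side'):
    p,d=grab_frame(n); np.savez(n+'.npz',p=p,d=d)
    cv2.imwrite(f'pics/{n}1.png',p[:,:,::-1])
    c=calibration(n); print(n,-np.array(c['R']).T@c['t'],c['fx'])
s=observe();print(s['t'],s['position'],s['tcp_rot'],s['opening'],s['qpos'])
E
```

```text
top [ 0.45925277 -0.0775547   1.0874538 ] 399.17520253640157
side [ 0.24123816 -0.71114367  0.67421818] 408.9480832354596
0.1 [0.19622277 0.61911595 0.21371902] [ 1.52850968e-01  9.88248923e-01 -8.02037447e-04 -7.08619557e-05] 1.0029146593887133 [-1.30698307  0.46830533 -0.0115855   1.60354612  0.00597867  1.07138598
 -0.05630178]
```

View pics/top1.png

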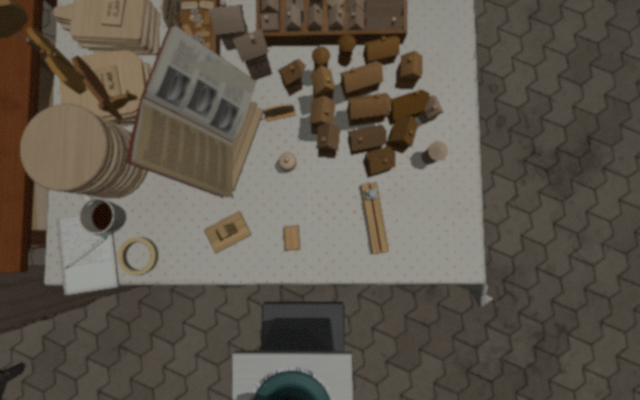

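View pics/side1.png

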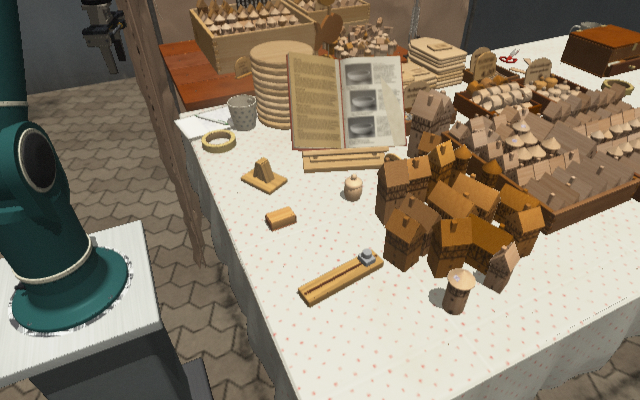

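The top view shows the plank at about (374,218) with its weight at (371,192). The stand is at (228,232), sander (291,237), jar (287,161) and tower (434,152). The side view agrees, and the village houses lie behind the plank's far end.

```bash
python3 - <<'E'
from h import *
z=np.load('top.npz'); W=cloud('top',z['d'])
def rect(name,r0,r1,c0,c1,lo,hi):
    Q=W[r0:r1,c0:c1].reshape(-1,3); Q=Q[(Q[:,2]>lo)&(Q[:,2]<hi)]
    (cx,cy),(a,b),t=cv2.minAreaRect(Q[:,:2].astype(np.float32)); m=np.array([cx,cy])
    _,_,V=np.linalg.svd(Q[:,:2]-Q[:,:2].mean(0),full_matrices=False)
    print(name,len(Q),'rect',m.round(4),round(a,4),round(b,4),round(t,1),'mean',Q.mean(0).round(4),'zmax',Q[:,2].max().round(4),'axis',V[0].round(3),np.degrees(np.arctan2(V[0,1],V[0,0])).round(1))
for a in [('plank',175,262,350,400,.012,.03),('plankall',175,262,350,400,.01,.07),('weight',175,262,350,400,.029,.06),
 ('foot',200,265,195,260,.007,.03),('top',200,265,195,260,.06,.08),('sander',220,255,275,305,.015,.05),('jar',145,175,270,305,.03,.09),('tower',135,170,418,455,.05,.13),('table',250,270,300,340,-.05,.05),('houses',60,176,280,445,.03,.3)]: rect(*a)
z=np.load('side.npz'); W=cloud('side',z['d'])
print('side')
for a in [('plank',245,310,290,390,.014,.03),('weight',245,275,350,385,.03,.06),('foot',150,195,235,292,.009,.025),('top',150,195,235,292,.063,.08)]: rect(*a)
E
```

```text
plank 1083 rect [ 0.5162 -0.2231] 0.2105 0.045 8.5 mean [ 0.4996 -0.2251  0.0197] zmax 0.03 axis [-0.988 -0.153] -171.2
plankall 1213 rect [ 0.5173 -0.2232] 0.2131 0.0478 7.3 mean [ 0.5068 -0.2239  0.0216] zmax 0.0623 axis [-0.989 -0.151] -171.3
weight 121 rect [ 0.5868 -0.2125] 0.0624 0.0299 7.6 mean [ 0.5712 -0.2141  0.0394] zmax 0.0518 axis [-1.    0.01] 179.5
foot 894 rect [0.4694 0.1697] 0.1233 0.1274 63.2 mean [0.4701 0.1698 0.0138] zmax 0.0293 axis [-0.481  0.877] 118.8
top 119 rect [0.4707 0.1716] 0.0307 0.0259 25.1 mean [0.4709 0.1709 0.0681] zmax 0.0747 axis [-0.945 -0.327] -160.9
sander 353 rect [ 0.4539 -0.0037] 0.0639 0.0375 0.2 mean [ 0.4537 -0.0039  0.027 ] zmax 0.0338 axis [-0.999 -0.048] -177.2
jar 256 rect [0.6563 0.0064] 0.0441 0.0446 3.2 mean [0.6541 0.0056 0.0539] zmax 0.0764 axis [-0.996  0.087] 175.0
tower 347 rect [ 0.6705 -0.3777] 0.0503 0.0467 89.3 mean [ 0.6683 -0.3745  0.0883] zmax 0.1074 axis [ 0.24  -0.971] -76.1
table 798 rect [ 0.3954 -0.0763] 0.1057 0.0513 89.7 mean [ 0.3955 -0.0763  0.    ] zmax 0.0062 axis [-0.002 -1.   ] -90.1
houses 9582 rect [ 0.7748 -0.184 ] 0.4234 0.3232 88.9 mean [ 0.7688 -0.1952  0.1003] zmax 0.1754 axis [-0.147 -0.989] -98.5
side
plank 1535 rect [ 0.517  -0.2234] 0.2098 0.0456 8.6 mean [ 0.4981 -0.2295  0.0202] zmax 0.03 axis [-0.994 -0.112] -173.6
weight 171 rect [ 0.5881 -0.2132] 0.0638 0.0284 7.5 mean [ 0.569  -0.2186  0.0399] zmax 0.0513 axis [-1.     0.014] 179.2
foot 519 rect [0.4711 0.1708] 0.0738 0.1118 29.1 mean [0.4688 0.1568 0.0148] zmax 0.0249 axis [ 0.71  -0.704] -44.7
top 82 rect [0.472  0.1723] 0.0304 0.0265 28.4 mean [0.4718 0.1689 0.0688] zmax 0.074 axis [-0.953 -0.304] -162.3
```

```bash
python3 - <<'E'
from h import *
a=np.radians(8.5); u=np.array([np.cos(a),np.sin(a)]); v=np.array([-u[1],u[0]]); o=np.array([.51,-.224])
for n,(r0,r1,c0,c1) in dict(top=(175,262,350,400),side=(235,315,285,400)).items():
    z=np.load(n+'.npz'); W=cloud(n,z['d']); Q=W[r0:r1,c0:c1].reshape(-1,3)
    s=(Q[:,:2]-o)@u; t=(Q[:,:2]-o)@v; h=Q[:,2]
    k=(abs(t)<.035)
    b=np.arange(-.12,.121,.006)
    print(n); print([(round(x*1000),int((k&(s>=x)&(s<x+.006)&(abs(h-.02)<.004)).sum()),int((k&(s>=x)&(s<x+.006)&(abs(h-.034)<.004)).sum()),int((k&(s>=x)&(s<x+.006)&(h>.043)&(h<.06)).sum())) for x in b])
    m=k&(abs(h-.02)<.004)
    print('width pct',np.percentile(t[m],[2,50,98]).round(4)); 
    for x in(-.08,-.04,0,.02): mm=m&(abs(s-x)<.015); print(x,np.percentile(t[mm],[3,97]).mean().round(4),end=' ')
z=np.load('top.npz');W=cloud('top',z['d']).reshape(-1,3)
H=W[(W[:,2]>.07)&(W[:,0]<.66)&(W[:,1]<-.03)&(W[:,1]>-.45)&(W[:,0]>.4)]; print('\nnear high',len(H),H[np.argsort(H[:,0])][:5].round(3))
p=z['p'][165:265,340:410]; q=z['p'][200:265,195:265]
f=lambda i:cv2.resize(i,(400,560),interpolation=cv2.INTER_CUBIC)
cv2.imwrite('pics/c2.png',np.hstack([f(p),f(q)])[:,:,::-1])
E
```

```text
top
[(-120, 0, 0, 0), (-114, 0, 0, 0), (-108, 0, 0, 0), (-102, 18, 0, 0), (-96, 37, 0, 0), (-90, 36, 0, 0), (-84, 34, 0, 0), (-78, 32, 0, 0), (-72, 37, 0, 0), (-66, 33, 0, 0), (-60, 36, 0, 0), (-54, 33, 0, 0), (-48, 38, 0, 0), (-42, 40, 0, 0), (-36, 31, 0, 0), (-30, 37, 0, 0), (-24, 39, 0, 0), (-18, 36, 0, 0), (-12, 35, 0, 0), (-6, 35, 0, 0), (0, 38, 0, 0), (6, 35, 0, 0), (12, 34, 0, 0), (18, 35, 0, 0), (24, 34, 0, 0), (30, 34, 0, 0), (36, 37, 0, 0), (42, 30, 9, 0), (48, 8, 17, 8), (54, 10, 11, 16), (60, 11, 9, 16), (66, 11, 17, 4), (72, 27, 1, 0), (78, 34, 0, 0), (84, 34, 0, 0), (90, 4, 0, 0), (96, 0, 0, 0), (102, 3, 2, 2), (108, 1, 1, 1), (114, 0, 0, 0), (120, 0, 0, 0)]
width pct [-0.0209  0.0004  0.0211]
-0.08 0.0002 -0.04 0.0004 0 0.0004 0.02 0.0001 side
[(-120, 0, 0, 0), (-114, 0, 0, 0), (-108, 0, 0, 0), (-102, 20, 0, 0), (-96, 61, 0, 0), (-90, 54, 0, 0), (-84, 54, 0, 0), (-78, 55, 0, 0), (-72, 54, 0, 0), (-66, 52, 0, 0), (-60, 60, 0, 0), (-54, 52, 0, 0), (-48, 55, 0, 0), (-42, 51, 0, 0), (-36, 53, 0, 0), (-30, 50, 0, 0), (-24, 50, 0, 0), (-18, 48, 0, 0), (-12, 54, 0, 0), (-6, 51, 0, 0), (0, 50, 0, 0), (6, 48, 0, 0), (12, 50, 0, 0), (18, 45, 0, 0), (24, 48, 0, 0), (30, 50, 0, 0), (36, 45, 0, 0), (42, 46, 5, 0), (48, 27, 38, 9), (54, 12, 18, 25), (60, 16, 12, 21), (66, 12, 11, 10), (72, 11, 4, 0), (78, 20, 0, 0), (84, 38, 0, 0), (90, 11, 0, 0), (96, 0, 0, 0), (102, 2, 0, 3), (108, 33, 33, 72), (114, 0, 1, 1), (120, 0, 0, 0)]
width pct [-0.0222 -0.0039  0.02  ]
-0.08 -0.0014 -0.04 -0.0007 0 -0.0009 0.02 -0.0009 
near high 1632 [[ 0.459 -0.078  1.087]
 [ 0.459 -0.078  1.087]
 [ 0.459 -0.078  1.087]
 [ 0.459 -0.078  1.087]
 [ 0.459 -0.078  1.087]]
```

View pics/c2.png

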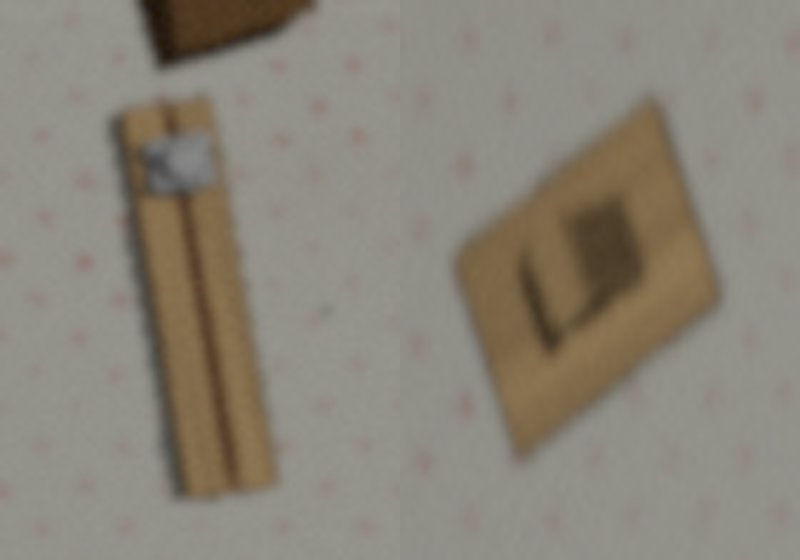

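The plank spans s = -99..91 mm, which matches the 190 mm given, so its middle is at s = -4 mm. The weight's centre is at about s = 60 mm, so the balance point is about (0.538, -0.220). The stand top is at (0.471, 0.171) with its x axis at 119°. I'll set out now.

Request:
move_arm(
  moves=[
    [[-0.77,-0.93,0],[0,0,0],-1],
    [[-0.77,-0.93,0],[0,0,0],-1],
    [[-0.77,-0.93,0],[0,0,0],-1],
    [[-0.77,-0.93,0],[0,0,0],-1],
    [[-0.77,-0.93,0],[0,0,0],-1],
    [[-0.77,-0.93,0],[0,0,0],-1],
  ],
)

```text
t: 0.85
position: [0.3111, 0.3362, 0.2146]
tcp_rot: [0.156, 0.988, -0.0, 0.0]
contact_force: [0.3, -0.2, -0.5]
opening: 1.0
grasp_force: 0.0
```

Request:
move_arm(
  moves=[
    [[-0.77,-0.93,0],[0,0,0],-1],
    [[-0.77,-0.93,0],[0,0,0],-1],
    [[-0.77,-0.93,0],[0,0,0],-1],
    [[-0.77,-0.93,0],[0,0,0],-1],
    [[-0.77,-0.93,0],[0,0,0],-1],
    [[-0.77,-0.93,0],[0,0,0],-1],
  ],
)

```text
t: 1.6
position: [0.4242, 0.0578, 0.2147]
tcp_rot: [0.156, 0.988, -0.0, 0.0]
contact_force: [-1.5, 0.3, 0.2]
opening: 1.001
grasp_force: 0.0
```

Request:
move_arm(
  moves=[
    [[-0.77,-0.93,0],[0,0,0],-1],
    [[-0.77,-0.93,0],[0,0,0],-1],
    [[-0.77,-0.93,0],[0,0,0],-1],
    [[-0.77,-0.93,0],[0,0,0],-1],
    [[-0.77,-0.93,0],[0,0,0],-1],
    [[-0.77,-0.93,0],[0,0,0],-1],
  ],
)

```text
t: 2.35
position: [0.5372, -0.2218, 0.2138]
tcp_rot: [0.154, 0.988, -0.001, -0.0]
contact_force: [-1.1, 0.9, 0.1]
opening: 1.002
grasp_force: 0.0
```

```bash
cat >> h.py <<'E'
from scipy.spatial.transform import Rotation as Ro
def go(p,yaw):  # shift,turn (scaled) to TCP p with tool y at yaw deg, tool z down
    s=observe(); r=Ro.from_quat(s['tcp_rot']); y=np.radians(yaw)
    Y=np.array([np.cos(y),np.sin(y),0]); Z=np.array([0,0,-1.]); T=Ro.from_matrix(np.stack([np.cross(Y,Z),Y,Z],1))
    print('t',s['t'],'pos',np.round(s['position'],4),'q7',s['qpos'][6].round(2),'F',np.round(s['contact_force'],1),'open',round(s['opening'],3),'grip',s['grasp_force'])
    print('shift',(r.inv().apply(np.array(p)-s['position'])/.25).round(4),'turn',((r.inv()*T).as_rotvec()/2/np.pi).round(4))
E
python3 -c "
from h import *
go([.538,-.22,.15],-81.5)"
```

```text
t 2.35 pos [ 0.5372 -0.2218  0.2138] q7 1.81 F [-1.1  0.9  0.1] open 1.002 grip 0.0
shift [-0.001   0.0082  0.2552] turn [-1.000e-04  4.000e-04  4.271e-01]
```

The half-turn alternative, tool y at 98.5°, needs only a 26° turn and stays inside joint 7's range, so I'll use that.

Request:
move_arm(
  moves=[
    [[0,0.008,0.25],[0,0,-0.073],-1],
    [[0,0.008,0.25],[0,0,-0.073],-1],
    [[0,0.008,0.25],[0,0,-0.073],-1],
    [[0,0.008,0.25],[0,0,-0.073],-1],
    [[0,0.008,0.25],[0,0,-0.073],-1],
  ],
)

```text
t: 2.98
position: [0.5372, -0.2162, 0.1521]
tcp_rot: [-0.076, 0.997, 0.0, 0.0]
contact_force: [0.7, 0.5, 1.2]
opening: 0.997
grasp_force: 0.0
```

```bash
python3 - <<'E'
from h import *
p,d=grab_frame('side'); cv2.imwrite('pics/s3.png',cv2.resize(p[100:340,230:530],None,fx=2,fy=2)[:,:,::-1])
go([.538,-.22,.005],98.5)
E
```

```text
t 3.025 pos [ 0.5371 -0.2166  0.1522] q7 2.25 F [-0.1 -0.3  0.7] open 0.999 grip 0.0
shift [-0.0013 -0.0144  0.5886] turn [0.0001 0.     0.0006]
```

View pics/s3.png

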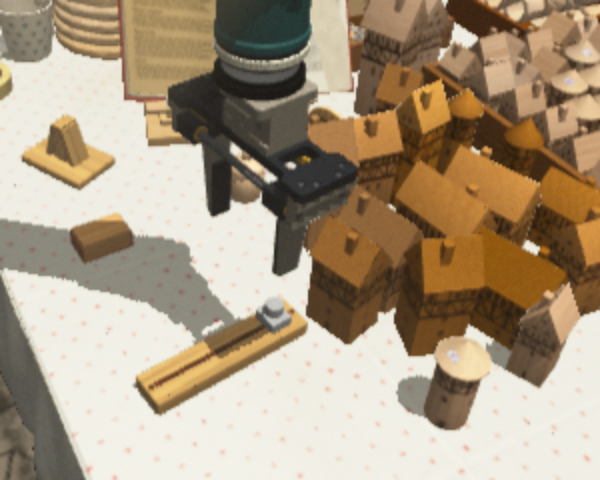

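The open gripper hangs over the plank with its fingers astride it. It is clear of the houses, and the tower stands at (455,380). I'll go down and grip.

Request:
move_arm(
  moves=[
    [[0,-0.014,0.2],[0,0,0],-1],
    [[0,-0.014,0.4],[0,0,0],-1],
    [[0,-0.014,0.5],[0,0,0],-1],
    [[0,-0.014,0.585],[0,0,0],-1],
    [[0,-0.014,0.585],[0,0,0],-1],
    [[0,-0.014,0.585],[0,0,0],0.5],
    [[0,-0.014,0.585],[0,0,0],0.5],
    [[0,-0.014,0.585],[0,0,0],0.5],
    [[0,-0.014,0.585],[0,0,0],0.5],
    [[0,-0.014,0.585],[0,0,0],0.5],
    [[0,-0.014,0.585],[0,0,0],0.5],
  ],
  newtons=30,
)

```text
t: 4.4
position: [0.5374, -0.2211, 0.006]
tcp_rot: [-0.076, 0.997, 0.0, 0.0]
contact_force: [0.2, 1.0, 3.2]
opening: 0.476
grasp_force: 30.0
```

Request:
move_arm(
  moves=[
    [[0,0,-0.05],[0,0,0],0.5],
    [[0,0,-0.2],[0,0,0],0.5],
    [[0,0,-0.4],[0,0,0],0.5],
    [[0,0,-0.58],[0,0,0],0.5],
    [[0,0,-0.58],[0,0,0],0.5],
  ],
)

```text
t: 5.03
position: [0.5395, -0.2224, 0.1549]
tcp_rot: [-0.076, 0.997, -0.001, 0.004]
contact_force: [0.6, -0.1, -2.9]
opening: 0.476
grasp_force: 30.0
```

```bash
python3 - <<'E'
from h import *
p,d=grab_frame('side'); np.savez('side4.npz',p=p,d=d); cv2.imwrite('pics/s4.png',cv2.resize(p[100:340,230:530],None,fx=2,fy=2)[:,:,::-1])
go([.471,.171,.15],29)
go([.5,0,.15],60)
E
```

```text
t 5.075 pos [ 0.5379 -0.2215  0.1525] q7 2.27 F [ 0.1 -0.4 -2.6] open 0.473 grip 29.99662935733795
shift [0.0273 1.5923 0.0082] turn [0.0002 0.0005 0.1936]
t 5.075 pos [ 0.5379 -0.2215  0.1525] q7 2.27 F [ 0.1 -0.4 -2.6] open 0.473 grip 29.99662935733795
shift [0.016  0.8987 0.0089] turn [0.     0.0005 0.1075]
```

View pics/s4.png

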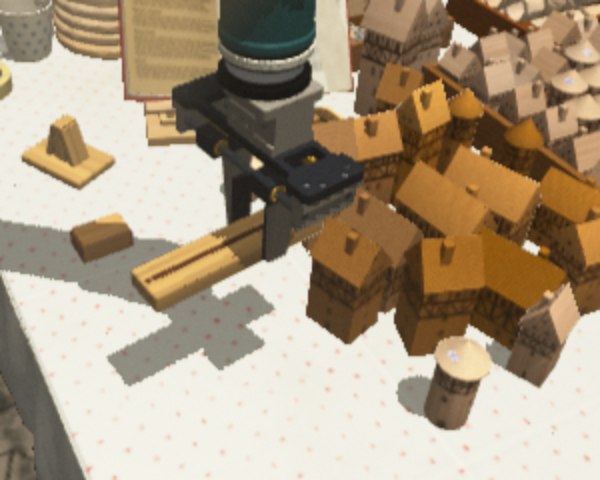

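The plank is held level and off the table. Now I'll carry it over, well above the sander.

Request:
move_arm(
  moves=[
    [[0.016,0.2,0],[0,0,0.025],0.5],
    [[0.016,0.4,0],[0,0,0.05],0.5],
    [[0.016,0.6,0],[0,0,0.075],0.5],
    [[0.016,0.8,0],[0,0,0.1],0.5],
    [[0.016,0.9,0],[0,0,0.108],0.5],
    [[0.016,0.9,0],[0,0,0.108],0.5],
  ],
)

```text
t: 5.82
position: [0.4977, 0.0028, 0.1493]
tcp_rot: [0.258, 0.966, -0.001, -0.002]
contact_force: [0.0, -0.8, -2.9]
opening: 0.475
grasp_force: 30.0
```

```bash
python3 -c "
from h import *
go([.471,.171,.15],29)"
```

```text
t 5.825 pos [0.4977 0.0028 0.1493] q7 1.2 F [ 0.  -0.8 -2.9] open 0.475 grip 29.996850192546844
shift [ 0.4281  0.5299 -0.0026] turn [-0.0004 -0.0004  0.0864]
```

Request:
move_arm(
  moves=[
    [[0.14,0.18,0],[0,0,0.025],0.5],
    [[0.28,0.35,0],[0,0,0.05],0.5],
    [[0.4,0.49,0],[0,0,0.075],0.5],
    [[0.428,0.53,0],[0,0,0.086],0.5],
    [[0.428,0.53,0],[0,0,0.086],0.5],
    [[0.428,0.53,0],[0,0,0.086],0.5],
    [[0.428,0.53,0],[0,0,0.086],0.5],
  ],
)

```text
t: 6.7
position: [0.4737, 0.1673, 0.1507]
tcp_rot: [0.509, 0.861, -0.0, 0.0]
contact_force: [-0.5, -0.1, -2.9]
opening: 0.48
grasp_force: 30.0
```

```bash
python3 - <<'E'
from h import *
p,d=grab_frame('side'); np.savez('side5.npz',p=p,d=d); cv2.imwrite('pics/s5.png',cv2.resize(p[40:280,150:450],None,fx=2,fy=2)[:,:,::-1])
go([.471,.171,.078],29)
W=cloud('side',d)
a=np.radians(-61); u=np.array([np.cos(a),np.sin(a)]); v=np.array([-u[1],u[0]])
Q=W[40:280,150:450].reshape(-1,3); r=Q[:,:2]-[.471,.171]; s=r@u; t=r@v
k=(abs(t)<.03)&(abs(Q[:,2]-.165)<.006)&(abs(s)<.2)
b=np.arange(-.15,.12,.01)
for x in b:
    m=k&(s>=x)&(s<x+.01)
    if m.sum()>3: print(round(x*1000),m.sum(),Q[m,2].mean().round(4),np.percentile(t[m],[5,95]).round(4))
m=(abs(t)<.03)&(abs(s)<.2)&(Q[:,2]>.177)&(Q[:,2]<.2)&(s>.03); print('weight s',np.percentile(s[m],[5,50,95]).round(4),m.sum())
E
```

```text
t 6.75 pos [0.4737 0.1675 0.1508] q7 0.35 F [ 0.5  0.1 -2.4] open 0.475 grip 29.996646344661713
shift [ 0.0174 -0.0028  0.2913] turn [-0.      0.     -0.0007]
-120 22 0.1649 [-0.0227  0.0045]
-110 26 0.1651 [-0.0223  0.0036]
-100 26 0.1647 [-0.0221  0.0036]
-90 26 0.1649 [-0.0217  0.0043]
-80 32 0.1649 [-0.0226  0.0176]
-70 33 0.1653 [-0.0217  0.0094]
-60 25 0.1649 [-0.0218  0.0052]
-50 20 0.1647 [-0.0233 -0.0045]
-40 18 0.164 [-0.0227 -0.0055]
-30 13 0.1635 [-0.0225  0.019 ]
-20 12 0.1653 [0.0061 0.0193]
-10 24 0.1658 [-0.0036  0.0224]
0 26 0.1659 [-0.0138  0.0209]
10 33 0.1649 [-0.0281 -0.0057]
20 14 0.1636 [-0.0214 -0.0132]
30 18 0.1653 [-0.0231 -0.0137]
40 25 0.1662 [-0.0229  0.0164]
50 56 0.1657 [-0.0234  0.0172]
60 57 0.164 [-0.023   0.0175]
70 12 0.1617 [-0.0137  0.014 ]
weight s [0.0328 0.0445 0.0508] 98
```

View pics/s5.png

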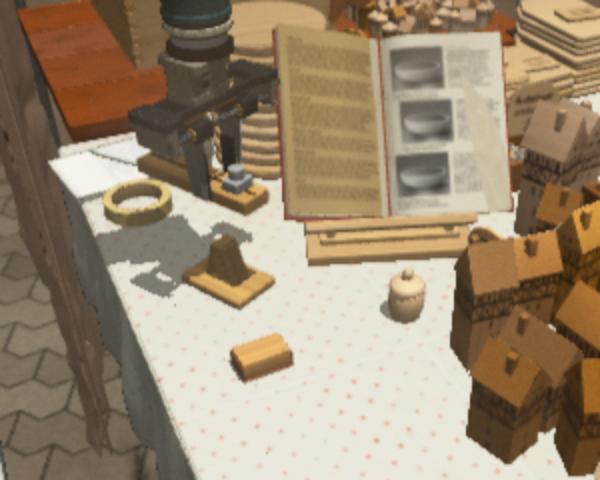

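```bash
python3 - <<'E'
from h import *
def m(f,o,ang,zt,box):
    W=cloud('side',np.load(f)['d']); a=np.radians(ang); u=np.array([np.cos(a),np.sin(a)]); v=np.array([-u[1],u[0]])
    Q=W[box[0]:box[1],box[2]:box[3]].reshape(-1,3); r=Q[:,:2]-o; s=r@u; t=r@v; h=Q[:,2]-zt
    k=(t<-.004)&(t>-.019)&(abs(h)<.004)&(abs(s)<.14)
    print(f,'ends',np.sort(s[k])[[0,3,8]].round(4),np.sort(s[k])[[-1,-4,-9]].round(4))
    for lo,hi in((.011,.017),(.022,.032)):
        k=(abs(t)<.02)&(h>lo)&(h<hi)&(s>.02)&(s<.09); print('  weight',lo,k.sum(),np.percentile(s[k],[3,25,50,75,97]).round(4))
m('side.npz',np.array([.538,-.2198]),8.5,.02,(235,315,285,400))
m('side5.npz',np.array([.4737,.1675]),-61,.165,(40,280,150,450))
E
```

```text
side.npz ends [-0.1257 -0.1247 -0.1236] [0.0846 0.0825 0.082 ]
  weight 0.011 88 [0.0203 0.0235 0.0279 0.0411 0.0817]
  weight 0.022 91 [0.0238 0.0288 0.0349 0.0797 0.0827]
side5.npz ends [-0.1238 -0.1196 -0.1145] [0.0665 0.0651 0.0626]
  weight 0.011 54 [0.0247 0.0337 0.0415 0.0447 0.0484]
  weight 0.022 40 [0.0277 0.0331 0.037  0.0409 0.0437]
```

Request:
move_arm(
  moves=[
    [[0.0265,-0.002,0.1],[0,0,0],0.5],
    [[0.0265,-0.002,0.2],[0,0,0],0.5],
    [[0.0265,-0.002,0.26],[0,0,0],0.5],
    [[0.0265,-0.002,0.285],[0,0,0],0.5],
    [[0.0265,-0.002,0.29],[0,0,0],0.5],
    [[0.0265,-0.002,0.295],[0,0,0],0.5],
    [[0.0265,-0.002,0.295],[0,0,0],0.5],
    [[0.0265,-0.002,0.295],[0,0,0],0.5],
  ],
)

```text
t: 7.75
position: [0.47, 0.1746, 0.0774]
tcp_rot: [0.509, 0.861, 0.0, 0.0]
contact_force: [0.6, 0.4, -2.5]
opening: 0.476
grasp_force: 30.0
```

```bash
python3 - <<'E'
from h import *
p,d=grab_frame('side'); cv2.imwrite('pics/s6.png',cv2.resize(p[70:200,190:350],None,fx=4,fy=4,interpolation=cv2.INTER_CUBIC)[:,:,::-1])
go([.470,.173,.075],29); print(observe()['moment'])
E
```

```text
t 7.8 pos [0.47   0.1746 0.0774] q7 0.43 F [-0.3  0.8 -1.8] open 0.474 grip 29.996615946292877
shift [-0.0057 -0.0029  0.0096] turn [ 0.0001 -0.     -0.0004]
[-0.04493659  0.0005567  -0.00589785]
```

View pics/s6.png

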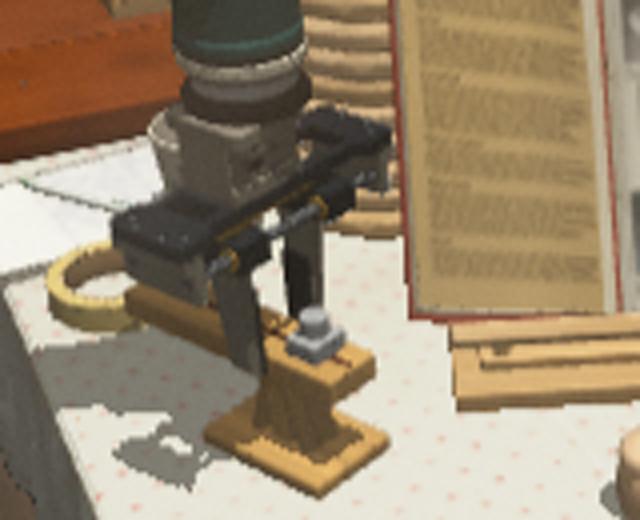

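The plank is over the upright, and its length runs parallel to the foot's long sides. Its weighted end at (350,385) overhangs the foot's end slightly, as the numbers predicted. I'll lower it to contact.

Request:
move_arm(
  moves=[
    [[-0.003,-0.002,0.004],[0,0,0],0.5],
    [[-0.003,-0.002,0.008],[0,0,0],0.5],
    [[-0.003,-0.002,0.012],[0,0,0],0.5],
    [[-0.003,-0.002,0.012],[0,0,0],0.5],
    [[-0.003,-0.002,0.012],[0,0,0],0.5],
  ],
)

```text
t: 8.43
position: [0.4698, 0.1735, 0.0759]
tcp_rot: [0.509, 0.861, 0.001, -0.001]
contact_force: [-7.5, -2.2, 19.6]
opening: 0.478
grasp_force: 30.0
```

Request:
move_arm(
  moves=[
    [[0,0,-0.004],[0,0,0],0.5],
    [[0,0,-0.004],[0,0,0],0.5],
    [[0,0,-0.004],[0,0,0],0.5],
  ],
  newtons=5,
)

```text
t: 8.8
position: [0.4699, 0.1735, 0.0756]
tcp_rot: [0.509, 0.861, 0.0, -0.0]
contact_force: [-2.9, -1.6, 6.5]
opening: 0.477
grasp_force: 5.0
```

Contact is now light, so I'll open in small steps.

Request:
move_arm(
  moves=[
    [[0,0,-0.002],[0,0,0],0.04],
    [[0,0,-0.002],[0,0,0],0.02],
    [[0,0,-0.002],[0,0,0],0],
    [[0,0,-0.002],[0,0,0],-0.03],
    [[0,0,-0.002],[0,0,0],-0.06],
    [[0,0,-0.002],[0,0,0],-0.06],
    [[0,0,-0.002],[0,0,0],-0.06],
  ],
)

```text
t: 9.68
position: [0.4697, 0.1735, 0.0756]
tcp_rot: [0.509, 0.861, 0.0, 0.0]
contact_force: [0.4, -1.0, 0.3]
opening: 0.529
grasp_force: 0.0
```

```bash
python3 - <<'E'
from h import *
p,d=grab_frame('side'); cv2.imwrite('pics/s7.png',cv2.resize(p[70:200,190:350],None,fx=4,fy=4,interpolation=cv2.INTER_CUBIC)[:,:,::-1])
go([.470,.173,.075],29)
W=cloud('side',d);a=np.radians(-61); u=np.array([np.cos(a),np.sin(a)]); v=np.array([-u[1],u[0]])
Q=W[40:280,150:450].reshape(-1,3); r=Q[:,:2]-[.471,.171]; s=r@u; t=r@v
for x in np.arange(-.14,.08,.015):
    m=(t<-.005)&(t>-.019)&(abs(Q[:,2]-.09)<.015)&(s>=x)&(s<x+.015); print(round(x*1000),m.sum(),np.median(Q[m,2]).round(4) if m.any() else '')
E
```

```text
t 9.725 pos [0.4697 0.1735 0.0756] q7 0.44 F [ 0.9 -0.4 -0.9] open 0.527 grip 0.0
shift [-0.0024 -0.0001  0.0024] turn [ 0.     -0.     -0.0004]
-140 0 
-125 14 0.0906
-110 11 0.0904
-95 12 0.091
-80 13 0.091
-65 14 0.0904
-50 7 0.0915
-35 0 
-20 4 0.0908
-5 18 0.0901
10 19 0.0917
25 29 0.0981
40 36 0.0926
55 29 0.0872
70 0
```

View pics/s7.png

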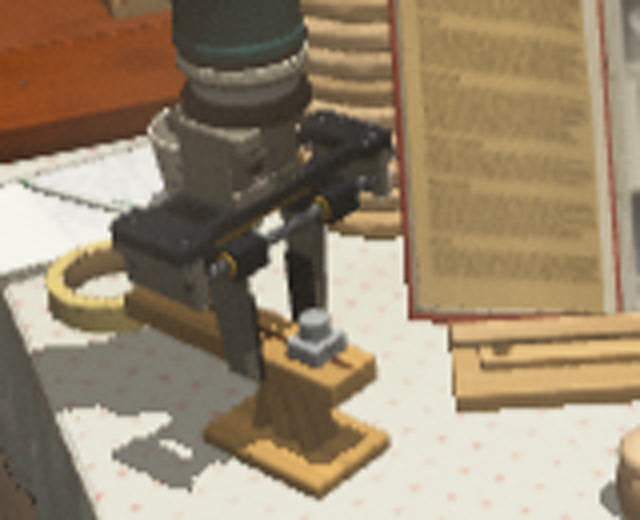

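The plank rests level with the fingers free of it. I'll open wider and withdraw straight up.

Request:
move_arm(
  moves=[
    [[0,0,0],[0,0,0],-0.3],
    [[0,0,0],[0,0,0],-0.6],
    [[0,0,0],[0,0,0],-0.9],
    [[0,0,0],[0,0,0],-0.9],
    [[0,0,-0.05],[0,0,0],-0.9],
    [[0,0,-0.15],[0,0,0],-0.9],
    [[0,0,-0.3],[0,0,0],-0.9],
    [[0,0,-0.5],[0,0,0],-0.9],
    [[0,0,-0.5],[0,0,0],-0.9],
    [[0,0,-0.5],[0,0,0],-0.9],
  ],
)

```text
t: 10.98
position: [0.4693, 0.1736, 0.2007]
tcp_rot: [0.508, 0.861, 0.0, -0.0]
contact_force: [-0.0, -0.2, -0.1]
opening: 0.95
grasp_force: 0.0
```

```bash
python3 - <<'E'
from h import *
p,d=grab_frame('side'); cv2.imwrite('pics/s8.png',cv2.resize(p[40:280,150:450],None,fx=2,fy=2)[:,:,::-1])
go([.470,.173,.075],29)
W=cloud('side',d);a=np.radians(-61); u=np.array([np.cos(a),np.sin(a)]); v=np.array([-u[1],u[0]])
Q=W[40:280,150:450].reshape(-1,3); r=Q[:,:2]-[.471,.171]; s=r@u; t=r@v
m=(abs(t)<.02)&(abs(Q[:,2]-.09)<.006)&(s>-.13)&(s<.02); print(np.polyfit(s[m],Q[m,2],1),m.sum())
E
```

```text
t 11.025 pos [0.469  0.1734 0.2001] q7 0.28 F [-0.4  0.7 -0. ] open 0.951 grip 0.0
shift [-0.0034  0.0033  0.5003] turn [-0.0002 -0.     -0.0004]
[-0.0012411   0.09078033] 405
```

View pics/s8.png

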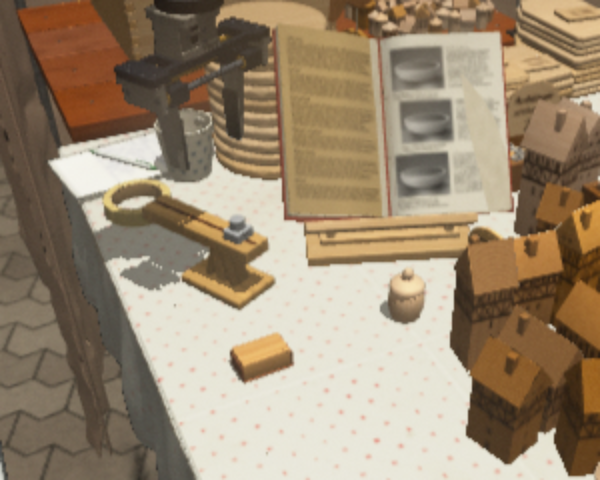

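The plank balances level on the stand (measured slope about 0.001), with the gripper clear above it. The sander at (262,357) and the jar at (406,295) are where they were.

```bash
python3 -c "
from rig import *
print(job_done())"
```

```text
the job is handed in; nothing more can be done
None
```

The plank is balanced level on the stand with the gripper clear of it; the sander and jar look unmoved, the tower wasn't in the last picture but the arm never went near it, and I handed the job in at about 11 s of the 38 s allowed (no verdict came back).

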